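# Empty the cup cap of the bench canister

### The arm

A 6-joint arm with a two-finger parallel gripper is mounted at the origin on the work surface. World frame = base frame: x ahead of the robot, y to its left, z up, the work surface at z = 0. Lengths are in m, angles in rad, forces in N, time in s.
With the tool pointing down it reaches from about 0.35 to 0.775 m from the base axis. Payload 7.3 kg.
Tool frame: the origin (TCP) lies at the centre of the arm's flange, where the gripper is bolted on; the fingertips stand 178 mm ahead of it and the grasp point (between the pads) lies 159 mm ahead of it (tip_extent is the distance from the TCP to the fingertips, in m); y points along the fingers, x is the direction in which the jaws open and shut, and the axes are right-handed (so a half turn about y gives the same grasp; the last joint's range is limited). The gripper opens to 92 mm and grips with 3 to 60 N. Pads are 19 mm wide; open, the fingers measure 130 mm over their backs; the gripper's body (75 mm by 190 mm) begins 47 mm behind the grasp point.
Start: joints at [-1.275, 0.342, 1.524, -0, 1.275, -0.146], TCP at [0.224, -0.475, 0.405] pointing down, gripper open.
Joint ranges: [-2.53, 2.53], [-0.77, 2.02], [0.04, 2.7], [-1, 4.14], [0.28, 2.66], [-3.11, 3.11]. Speed limits (rad/s): [2.57, 2.57, 3.14, 3.14, 3.14, 3.14].

### API

Orientations are given as a 3x3 rotation matrix whose columns are the frame's x, y, z axes.
In Python, from cell import observe, snapshot, get_calibration, hand_in, tip_extent gives the robot as it stands. The module is installed in compiled form; this text tells all that it offers.
- The arm moves only by the tool apply_moves, never from a script. Its arguments are lists of equal length, an entry for each row: "travel": the shift along the tool's x, y, z in mm, a list of three; "twist": the turn, a rotation vector about the tool's x, y, z in degrees, a list of three; "grip": the finger opening in mm, from 0 to 91.8. In form: {"travel": [[x, y, z], ...], "twist": [[ax, ay, az], ...], "grip": [grip, ...]}. A call has 1 to 12 rows; each row is the pose to reach, as a shift and turn from the pose commanded when the call began, along the tool's axes at that moment; what a row does not reach only later rows make up. A row lasts 1/10 s, in which the tool goes at most 50 mm and 8.59 degrees, less where a joint would pass 70% of its speed; a pose out of reach is approached as far as the arm can. A call with a gripper value outside its range is refused whole. The fingers move at their own pace and stop on an object; "newtons" is the grip in N (left out, the last holds). Time passes only in rows, so rows that repeat a pose let the fingers close. It gives the time, the measured TCP pose, the force and the opening at its end, in the units of the state.
- observe(): the state, without advancing time (a new reading comes with each control period).
- snapshot(name): name is "scene" or "top" or "wrist"; returns (picture, depth): 384x512x3 uint8, blue, green, red; 384x512 float32, m along the optical axis (not along the pixel's ray), 0 where there is no reading.
- get_calibration(name): a dict with "K" (3x3 intrinsics, pixels), "R" (3x3) and "t" (3): a world point X has camera coordinates R X + t. Camera axes: x right, y down, z forward; pixel columns grow to the right and rows downward; lengths in m; the calibration is good to about 2 mm. A picture is of the moment at which its call begins: read the wrist's pose just before it. get_calibration takes no time and is no camera call; for the wrist camera it gives the pose at the moment of the call.
- hand_in(): hands the job in, once; it reports no verdict.
The state is a dict: "clock": time; "joint_positions": joint angles; "qvel": joint speeds; "tau": joint torques, N m; "ee_pos": TCP position; "tool_rot": TCP orientation; "ft_force": force on the tool from outside, world axes, zero at the start; "ft_torque": the same for the moment, N m; "opening": finger opening in m.
Only numpy, scipy, OpenCV 4.12 (cv2) and the standard library are available. Lean on these libraries where they do the work, as an engineer would, in place of code of your own. Each camera call takes 0.05 s, during which the arm holds its last target. There are 200 camera calls.

### The job

Unscrew the cup-shaped metal cap of the squat white canister that is bolted to the bench, and lift it off with the steel ball still in it. Tip the ball out of the cap into the rectangular steel tray, then put the cap back upright on the canister and screw it down clockwise until its two ears are fully home under the two claws. Leave the ball in the tray.

Things in the scene. Friction and masses are not known exactly. Their poses are not given: they have to be found in the camera images.
- seat (a point): Centre of the flat top (deck, dia 106, 80 above bench) of the squat white canister; z up. Fixed. Neck in its middle: dia 46 tapering to 36, 13 high; cap fits over it, 3 clearance. Two dark claws, 22 wide, at its +x and -x, 14 high; roofs 33 to 51 from axis, underside 9 above deck; stops at their clockwise ends. Cap lifts off or drops on with ears over 35 deg from claws; 70 deg anticlockwise is good. All mm.
- cap: Aluminium cup, 120 g, outside dia 58, 50 high; grip its straight side 18 to 48 above origin (centre of lower edge, on deck when home); z to open mouth. Funnel well: floor at 40, walls 35 deg: tip 55 deg to empty. Two ears at its +x, -x, at the lower edge, 12 wide, 6 thick, out to 39 from axis; at start under the claws within 5 deg. Turns freely, does not rise; clockwise locks, to stops 5 deg past claw middle.
- ball_center (a point): Centre of the steel ball, diameter 20 mm, 33 g, lying loose in the well of the cap. It rolls freely.
- tray: Open rectangular steel tray, 160 mm (its x) by 220 mm (its y) by 40 mm high, walls 4 mm, 0.9 kg, standing loose on the bench. Origin at the centre of its underside.
Not all that is in view belongs to the job. What is shaped like the part that bears seat but blue or orange is not meant.

How it is judged:
By the outcome, as a careful person would: the job done as asked, in the order asked, and still so for the second after the job is handed in, with the robot touching nothing.
It also fails if it takes over 54 s, if anything falls off the work surface, if the arm or the gripper's body presses on something with over 40 N, if the wrist force passes 120 N, or if a joint passes its speed limit or range.

## Working session

There is one attempt and no reset: what is moved stays moved. The work goes in short steps, Python scripts to look and compute and a tool call to move; the robot and the scene stay as the last step left them, time stands still between calls to the robot, and variables do not carry over. Pictures are saved under pics/ and viewed, about 8 in all and at most 12, crops included, and the job is handed in when it is done.

Besides the shell and the picture viewer there is one more tool, called in YAML: its name, and indented under it one key for each argument. apply_moves: Moves the arm, as the interface text tells. Its arguments: {"type":"object","properties":{"travel":{"type":"array","items":{"type":"array","items":{"type":"number"}}},"twist":{"type":"array","items":{"type":"array","items":{"type":"number"}}},"grip":{"type":"array","items":{"type":"number"}},"newtons":{"type":"number"}},"required":["travel","twist","grip"]}

```bash
mkdir -p pics
cat > h.py <<'E'
import numpy as np, cv2
from cell import *
def pts(name, d=None, pic=None):
    """world coords per pixel"""
    c=get_calibration(name)
    if d is None: pic,d=snapshot(name)
    K,R,t=c["K"],c["R"],np.asarray(c["t"]).ravel()
    v,u=np.mgrid[:d.shape[0],:d.shape[1]]
    P=np.stack([(u-K[0][2])/K[0][0]*d,(v-K[1][2])/K[1][1]*d,d],-1)
    W=(P-t)@np.asarray(R)
    W[d==0]=np.nan
    return pic,d,W
E
python3 - <<'E'
from h import *
for n in("scene","top"):
    p,d,W=pts(n); np.savez(n+".npz",p=p,W=W); cv2.imwrite(f"pics/{n}0.png",p)
    print(n,get_calibration(n))
print(observe())
a=cv2.imread("pics/scene0.png");b=cv2.imread("pics/top0.png")
E
```

```text
scene {'K': array([[474.93853101,   0.        , 255.45401263],
       [  0.        , 474.93853101, 200.19022644],
       [  0.        ,   0.        ,   1.        ]]), 'R': array([[ 0.65546938,  0.75516   ,  0.00965796],
       [ 0.5336178 , -0.45404829, -0.71350697],
       [-0.53442674,  0.47283563, -0.70058156]]), 't': array([-0.31014344, -0.17249354,  1.33183251])}
top {'K': array([[375.60237899,   0.        , 250.29742263],
       [  0.        , 375.60237899, 192.2293316 ],
       [  0.        ,   0.        ,   1.        ]]), 'R': array([[-0.01693741, -0.99956402, -0.02418451],
       [-0.99579713,  0.0190411 , -0.08958521],
       [ 0.09000665,  0.02256553, -0.99568549]]), 't': array([0.01415443, 0.45288369, 0.86256122])}
{'clock': 0.1, 'joint_positions': array([-1.27502444e+00,  3.42639213e-01,  1.52489491e+00,  9.72293228e-06,
        1.27542183e+00, -1.46009039e-01]), 'qvel': array([ 0.00144886, -0.00235799, -0.00314335, -0.00049732,  0.00090497,
       -0.00093903]), 'tau': array([ 1.25599741e-03, -4.32001233e+01, -2.44697589e+01,  7.19156116e-02,
        5.26074786e-02, -3.00604938e-05]), 'ee_pos': array([ 0.22444616, -0.47447383,  0.40413076]), 'tool_rot': array([[ 4.27547257e-01, -3.88471852e-04,  9.03992916e-01],
       [-9.03991995e-01,  1.30680489e-03,  4.27547383e-01],
       [-1.34743248e-03, -9.99999071e-01,  2.07545400e-04]]), 'ft_force': array([0.91647795, 0.16101255, 0.41379471]), 'ft_torque': array([ 0.02123131, -0.0197698 , -0.02576739]), 'opening': 0.09170151698401512}
```

View pics/top0.png

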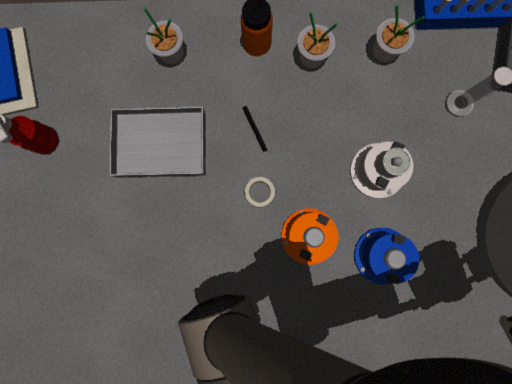

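View pics/scene0.png

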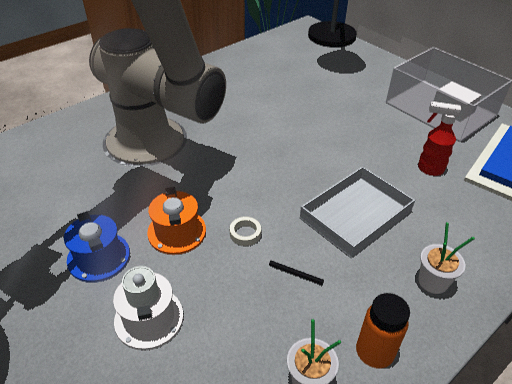

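Top view: candidates are the white canister (385,168), orange (311,237) and blue (387,257). Only the white one fits the description. The tray is at (158,142). Next I measure the deck, cap, claws and tray.

Run:
```python
from h import *
def circ(X):
    A=np.c_[2*X[:,:2],np.ones(len(X))]; s=np.linalg.lstsq(A,(X[:,:2]**2).sum(1),rcond=None)[0]
    return s[:2],np.sqrt(s[2]+s[0]**2+s[1]**2)
for n,(u0,u1,v0,v1) in dict(top=(340,425,130,208),scene=(105,195,255,350)).items():
    f=np.load(n+".npz");W=f["W"][v0:v1,u0:u1];p=f["p"][v0:v1,u0:u1]
    c=W.reshape(-1,3);z=c[:,2]
    print(n,"z hist",np.histogram(z[z>-1],np.arange(0,.16,.01)))
    D=c[(z>.074)&(z<.086)]; h=cv2.convexHull(D[:,:2].astype(np.float32))[:,0]
    print(" deck",len(D),D[:,2].mean(),"hull",cv2.minEnclosingCircle(h))
    R=c[(z>.124)]; h=cv2.convexHull(R[:,:2].astype(np.float32))[:,0]
    print(" caprim",len(R),np.median(R[:,2]),cv2.minEnclosingCircle(h),circ(h))
    dark=(p.max(-1)<75)&(W[...,2]>.082)&(W[...,2]<.105)
    nl,l,st,ce=cv2.connectedComponentsWithStats(dark.astype(np.uint8))
    for i in range(1,nl):
        if st[i,4]>8:
            q=W[l==i];q=q[q[:,2]>.09]
            if len(q): print("  claw",st[i,4],q.mean(0),ce[i]+[u0,v0])
    cv2.imwrite(f"pics/{n}c.png",cv2.resize(p,None,fx=5,fy=5,interpolation=2))
for n,(u0,u1,v0,v1) in dict(top=(100,215,98,186),scene=(290,425,160,260)).items():
    W=np.load(n+".npz")["W"][v0:v1,u0:u1].reshape(-1,3)
    T=W[(W[:,2]>.034)&(W[:,2]<.046)]
    print(n,"tray rim",len(T),T[:,2].mean(),cv2.minAreaRect(T[:,:2].astype(np.float32)))
a=cv2.imread("pics/topc.png");b=cv2.imread("pics/scenec.png");b=cv2.resize(b,(370,390));a=cv2.resize(a,(425,390))
cv2.imwrite("pics/crop.png",np.hstack([a,b]))
```

```text
top z hist (array([2427,  227,   53,   45,   50,   40,    2,  476,  462,  201,   38,
         67,  493,  136,    2]), array([0.  , 0.01, 0.02, 0.03, 0.04, 0.05, 0.06, 0.07, 0.08, 0.09, 0.1 ,
       0.11, 0.12, 0.13, 0.14, 0.15]))
 deck 905 0.07995246443007314 hull ((0.5012933611869812, -0.2986278533935547), 0.05339409038424492)
 caprim 470 0.128156532851331 ((0.5004760026931763, -0.29838865995407104), 0.029702086001634598) (array([ 0.50085455, -0.2983979 ]), np.float64(0.028651702636306633))
  claw 50 [ 0.5431278  -0.31698542  0.09413272] [398.08 144.68]
  claw 84 [ 0.49456826 -0.27599665  0.09776291] [379.72619048 166.82142857]
  claw 97 [ 0.46338393 -0.27825972  0.09394779] [381.51546392 181.87628866]
scene z hist (array([1804,  300,  189,  187,  174,  151,   84,  994,  278,  225,  112,
        181,  623,   91,    0]), array([0.  , 0.01, 0.02, 0.03, 0.04, 0.05, 0.06, 0.07, 0.08, 0.09, 0.1 ,
       0.11, 0.12, 0.13, 0.14, 0.15]))
 deck 1176 0.07873417026255027 hull ((0.5011777281761169, -0.29827892780303955), 0.05373834818601608)
 caprim 497 0.12724877544680185 ((0.5008745193481445, -0.29822760820388794), 0.029789596796035767) (array([ 0.50103651, -0.29804502]), np.float64(0.028912247225529725))
  claw 120 [ 0.53997368 -0.31732501  0.09250256] [143.875 312.625]
top tray rim 653 0.038598355914792284 ((0.5772808194160461, 0.22455477714538574), (0.16067327558994293, 0.22118116915225983), 0.21910090744495392)
scene tray rim 595 0.03723201674877664 ((0.5768844485282898, 0.2956341505050659), (0.1618727296590805, 0.3659585118293762), 0.2738361358642578)
```

View pics/crop.png

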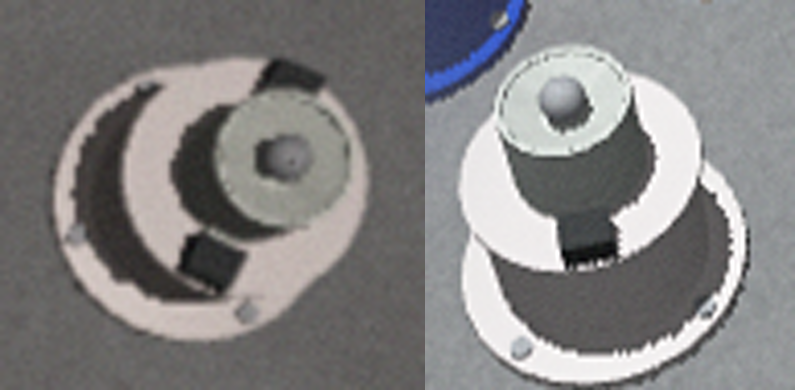

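The enlarged crop confirms the white canister with the cap and ball. Deck z is 0.080 and the fitted radii are 53 and 29 mm, matching the given sizes. The seat is at (0.501,-0.298) with the claw axis at about -26° yaw, and the tray centre is (0.577,0.225) with its axes square to the world. Next I hover over the cap.

apply_moves:
  travel:
    - [-6,8,46]
    - [-12,16,93]
    - [-18,24,139]
    - [-24,32,186]
    - [-30,40,232]
    - [-36,50,279]
    - [-41,60,325]
    - [-41,60,325]
    - [-41,60,325]
    - [-41,60,325]
  twist:
    - [0,0,0]
    - [0,0,0]
    - [0,0,0]
    - [0,0,0]
    - [0,0,0]
    - [0,0,0]
    - [0,0,0]
    - [0,0,0]
    - [8,0,0]
    - [16,0,0]
  grip: [91.8,91.8,91.8,91.8,91.8,91.8,91.8,91.8,91.8,91.8]
  newtons: 30

```text
clock: 1.1
ee_pos: [0.5012, -0.2981, 0.3443]
tool_rot: [[0.429, 0.253, 0.867], [-0.903, 0.12, 0.412], [0.0, -0.96, 0.28]]
ft_force: [-1.2, -0.2, -0.9]
opening: 0.0921
```

Run:
```python
from h import *
np.set_printoptions(precision=4,suppress=True)
o=observe();print(o["clock"],o["joint_positions"],o["ee_pos"],o["tool_rot"],sep="\n")
```

```text
1.1
[-0.7308  0.4683  1.5181  0.2999  1.0625  0.2621]
[ 0.5012 -0.2981  0.3443]
[[ 0.4288  0.2529  0.8673]
 [-0.9034  0.1199  0.4117]
 [ 0.0001 -0.96    0.2798]]
```

apply_moves:
  travel:
    - [0,0,0]
    - [0,0,0]
    - [0,0,0]
  twist:
    - [-8,0,0]
    - [-16,0,0]
    - [-16,0,0]
  grip: [91.8,91.8,91.8]

```text
clock: 1.4
ee_pos: [0.5009, -0.2986, 0.3445]
tool_rot: [[0.428, -0.002, 0.904], [-0.904, -0.001, 0.428], [0.0, -1.0, -0.002]]
ft_force: [1.2, 0.7, -0.4]
opening: 0.0917
```

apply_moves:
  travel:
    - [0,30,0]
    - [0,55,0]
    - [0,67,0]
    - [0,67,0]
    - [0,67,0]
    - [0,67,0]
    - [0,67,0]
    - [0,67,0]
    - [0,67,0]
  twist:
    - [0,0,0]
    - [0,0,0]
    - [0,0,0]
    - [0,0,0]
    - [0,0,0]
    - [0,0,0]
    - [0,0,0]
    - [0,0,0]
    - [0,0,0]
  grip: [91.8,91.8,91.8,91.8,70,50,50,50,50]
  newtons: 30

```text
clock: 2.3
ee_pos: [0.5008, -0.2985, 0.2782]
tool_rot: [[0.428, 0.001, 0.904], [-0.904, -0.0, 0.428], [0.001, -1.0, 0.0]]
ft_force: [0.0, 0.1, 2.6]
opening: 0.0564
```

Run:
```python
from h import *
np.set_printoptions(precision=4,suppress=True)
o=observe();print(o["clock"],o["joint_positions"],o["ee_pos"],o["tool_rot"],o["ft_force"],o["ft_torque"],o["opening"],sep="\n")
p,d,W=pts("scene");cv2.imwrite("pics/s1.png",cv2.resize(p[200:360,60:260],None,fx=3,fy=3))
```

```text
2.3
[-0.669   0.5696  1.5274  0.0002  1.0438  0.4599]
[ 0.5008 -0.2985  0.2782]
[[ 0.4277  0.0007  0.9039]
 [-0.9039 -0.0004  0.4277]
 [ 0.0006 -1.      0.0005]]
[0.0298 0.086  2.5906]
[-0.1697 -0.0786  0.0283]
0.056424238885303915
```

View pics/s1.png

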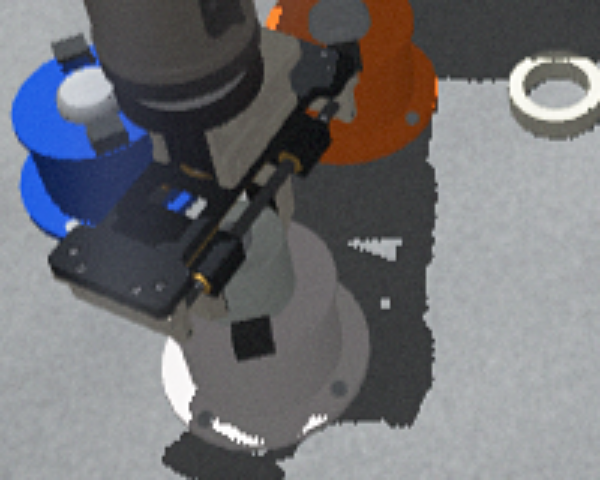

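The gripper is seated on the cap above the claws, with the opening at 56 mm. Now I turn it anticlockwise, which is −tool y.

apply_moves:
  travel:
    - [0,0,0]
    - [0,0,0]
    - [0,0,0]
    - [0,0,0]
    - [0,0,0]
    - [0,0,0]
    - [0,0,0]
    - [0,0,0]
    - [0,0,0]
    - [0,0,0]
    - [0,0,0]
  twist:
    - [0,-5,0]
    - [0,-12,0]
    - [0,-20,0]
    - [0,-28,0]
    - [0,-36,0]
    - [0,-44,0]
    - [0,-52,0]
    - [0,-60,0]
    - [0,-66,0]
    - [0,-70,0]
    - [0,-70,0]
  grip: [50,50,50,50,50,50,50,50,50,50,50]

```text
clock: 3.45
ee_pos: [0.5009, -0.2986, 0.2782]
tool_rot: [[0.996, 0.001, -0.093], [0.093, -0.001, 0.996], [0.001, -1.0, -0.001]]
ft_force: [-0.6, 0.2, 3.2]
opening: 0.0564
```

Run:
```python
from h import *
np.set_printoptions(precision=4,suppress=True)
o=observe();print(o["clock"],o["joint_positions"],o["ee_pos"],o["tool_rot"],o["ft_force"],o["ft_torque"],o["opening"],sep="\n")
p,d,W=pts("scene")
q,_,_=pts("wrist")
a=cv2.resize(p[200:360,60:260],None,fx=2,fy=2);b=cv2.resize(q,(400,300))
cv2.imwrite("pics/s2.png",np.hstack([a[:300],b]))
```

```text
3.45
[-0.669   0.5698  1.5271 -0.      1.0437 -0.7624]
[ 0.5009 -0.2986  0.2782]
[[ 0.9956  0.0008 -0.0933]
 [ 0.0933 -0.0007  0.9956]
 [ 0.0007 -1.     -0.0007]]
[-0.5578  0.217   3.2138]
[ 0.0997 -0.0494  0.0856]
0.05641588539147463
```

View pics/s2.png

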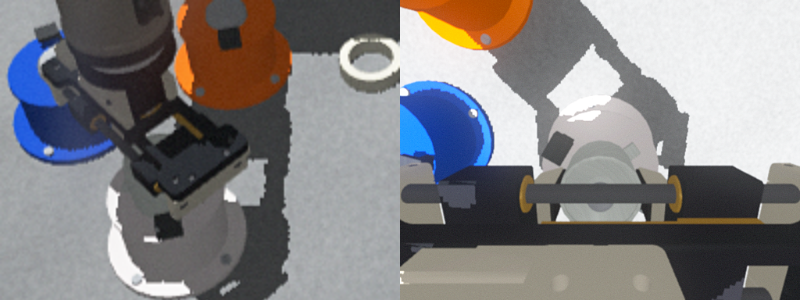

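The wrist crop shows an ear (631,150) well clear of the claw (557,150). I lift gently.

apply_moves:
  travel:
    - [0,-5,0]
    - [0,-12,0]
    - [0,-22,0]
    - [0,-35,0]
    - [0,-52,0]
    - [0,-70,0]
    - [0,-82,0]
    - [0,-82,0]
  twist:
    - [0,0,0]
    - [0,0,0]
    - [0,0,0]
    - [0,0,0]
    - [0,0,0]
    - [0,0,0]
    - [0,0,0]
    - [0,0,0]
  grip: [50,50,50,50,50,50,50,50]

```text
clock: 4.35
ee_pos: [0.501, -0.2987, 0.3622]
tool_rot: [[0.996, 0.004, -0.093], [0.093, -0.003, 0.996], [0.003, -1.0, -0.003]]
ft_force: [0.5, 0.3, -1.3]
opening: 0.0564
```

Run:
```python
from h import *
np.set_printoptions(precision=4,suppress=True)
o=observe();print(o["clock"],o["joint_positions"],o["ee_pos"],o["tool_rot"],o["ft_force"],o["ft_torque"],o["opening"],sep="\n")
p,d,W=pts("scene")
q,_,_=pts("wrist")
a=cv2.resize(p[200:360,60:260],None,fx=2,fy=2);b=cv2.resize(q,(400,300))
cv2.imwrite("pics/s3.png",np.hstack([a[:300],b]))
```

```text
4.35
[-0.669   0.482   1.425  -0.      1.2301 -0.7616]
[ 0.501  -0.2987  0.3622]
[[ 0.9957  0.0035 -0.0925]
 [ 0.0925 -0.0028  0.9957]
 [ 0.0032 -1.     -0.0031]]
[ 0.5407  0.3473 -1.3102]
[ 0.0202 -0.1052 -0.0159]
0.056410213108373596
```

View pics/s3.png

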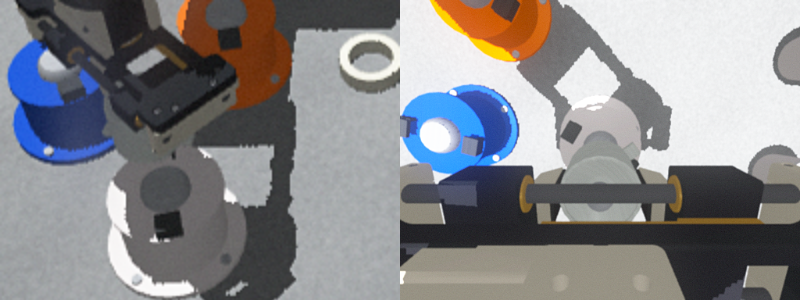

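The cap is off and the load is about 1.4 N (cap plus ball). I carry it to the tray with gentle ramps.

apply_moves:
  travel:
    - [3,0,12]
    - [9,0,38]
    - [19,0,80]
    - [30,0,128]
    - [41,0,176]
    - [52,0,224]
    - [64,0,272]
    - [75,0,320]
    - [86,0,368]
    - [97,0,414]
    - [107,0,455]
    - [115,0,490]
  twist:
    - [0,0,0]
    - [0,0,0]
    - [0,0,0]
    - [0,0,0]
    - [0,0,0]
    - [0,0,0]
    - [0,0,0]
    - [0,0,0]
    - [0,0,0]
    - [0,0,0]
    - [0,0,0]
    - [0,0,0]
  grip: [50,50,50,50,50,50,50,50,50,50,50,50]

```text
clock: 5.65
ee_pos: [0.5691, 0.2031, 0.3586]
tool_rot: [[0.996, -0.002, -0.094], [0.094, -0.0, 0.996], [-0.002, -1.0, 0.0]]
ft_force: [0.5, -1.0, -1.2]
opening: 0.0564
```

apply_moves:
  travel:
    - [5,0,22]
    - [9,0,38]
    - [12,0,48]
    - [12,5,50]
    - [12,15,50]
    - [12,15,50]
    - [12,15,50]
  twist:
    - [0,0,0]
    - [0,0,0]
    - [0,0,0]
    - [0,0,0]
    - [0,0,0]
    - [0,0,0]
    - [0,0,0]
  grip: [50,50,50,50,50,50,50]

```text
clock: 6.35
ee_pos: [0.5773, 0.2498, 0.3441]
tool_rot: [[0.996, -0.001, -0.091], [0.091, -0.001, 0.996], [-0.001, -1.0, -0.001]]
ft_force: [-0.1, -0.8, -1.5]
opening: 0.0561
```

Run:
```python
from h import *
np.set_printoptions(precision=4,suppress=True)
o=observe();print(o["clock"],o["joint_positions"],o["ee_pos"],o["tool_rot"],o["ft_force"],o["ft_torque"],o["opening"],sep="\n")
q,_,_=pts("top")
cv2.imwrite("pics/s4.png",q)
```

```text
6.35
[ 0.2868  0.5814  1.3042 -0.0002  1.2575  0.1955]
[0.5773 0.2498 0.3441]
[[ 0.9958 -0.0013 -0.0912]
 [ 0.0912 -0.0006  0.9958]
 [-0.0014 -1.     -0.0005]]
[-0.1249 -0.8381 -1.522 ]
[-0.0198 -0.0649  0.0053]
0.056131905674907966
```

View pics/s4.png

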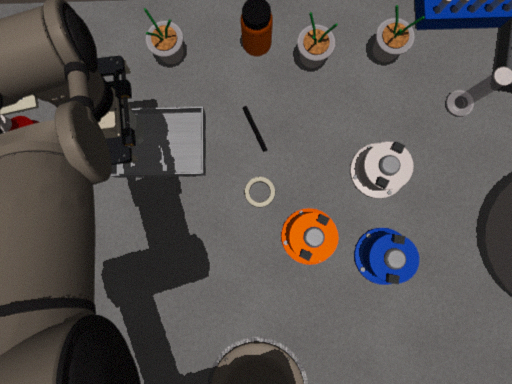

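The cap is over the tray. I tilt about the grasp point using +x twist: first to 35°, then slowly to 78°.

apply_moves:
  travel:
    - [0,13,-19]
    - [0,33,-38]
    - [0,55,-57]
    - [0,77,-75]
    - [0,97,-91]
    - [0,99,-91]
  twist:
    - [7,0,0]
    - [14,0,0]
    - [21,0,0]
    - [28,0,0]
    - [35,0,0]
    - [35,0,0]
  grip: [50,50,50,50,50,50]

```text
clock: 7.0
ee_pos: [0.5856, 0.1571, 0.2431]
tool_rot: [[0.996, -0.054, -0.069], [0.088, 0.572, 0.816], [-0.005, -0.819, 0.574]]
ft_force: [-1.0, -0.1, -2.4]
opening: 0.0561
```

apply_moves:
  travel:
    - [0,1,-14]
    - [0,2,-28]
    - [0,5,-41]
    - [0,10,-54]
    - [0,15,-67]
    - [0,21,-79]
    - [0,29,-91]
    - [0,37,-102]
    - [0,43,-108]
    - [0,43,-108]
    - [0,43,-108]
    - [0,43,-108]
  twist:
    - [5,0,0]
    - [10,0,0]
    - [15,0,0]
    - [20,0,0]
    - [25,0,0]
    - [30,0,0]
    - [35,0,0]
    - [40,0,0]
    - [43,0,0]
    - [43,0,0]
    - [43,0,0]
    - [43,0,0]
  grip: [50,50,50,50,50,50,50,50,50,50,50,50]

```text
clock: 8.2
ee_pos: [0.5919, 0.0973, 0.1498]
tool_rot: [[0.996, -0.092, -0.021], [0.094, 0.973, 0.21], [0.002, -0.211, 0.978]]
ft_force: [1.0, 1.2, -1.2]
opening: 0.0568
```

Run:
```python
from h import *
np.set_printoptions(precision=4,suppress=True)
o=observe();print(o["clock"],o["joint_positions"],o["ee_pos"],o["tool_rot"],o["ft_force"],o["ft_torque"],o["opening"],sep="\n")
q,_,_=pts("scene")
cv2.imwrite("pics/s5.png",cv2.resize(q[100:290,250:470],None,fx=3,fy=3))
```

```text
8.2
[-0.1908  0.96    1.5503  1.2173  1.563  -0.9704]
[0.5919 0.0973 0.1498]
[[ 0.9955 -0.0919 -0.0215]
 [ 0.0944  0.9732  0.2095]
 [ 0.0016 -0.2106  0.9776]]
[ 0.9953  1.1545 -1.1965]
[-0.7232 -0.1901  0.0055]
0.05678664708403641
```

View pics/s5.png

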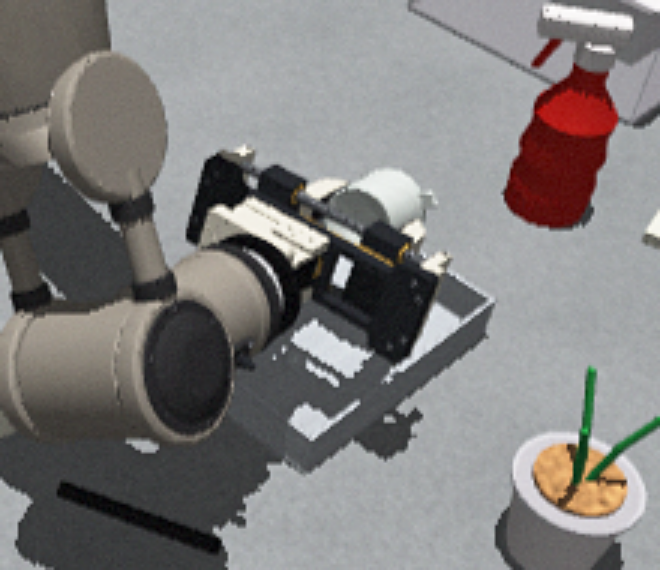

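No ball is visible, as the view is partly blocked. I return the cap upright and raise it to check both the cap and the tray.

apply_moves:
  travel:
    - [0,0,27]
    - [0,3,59]
    - [0,9,89]
    - [0,17,118]
    - [0,28,146]
    - [0,41,172]
    - [0,56,196]
    - [0,74,212]
    - [0,94,224]
    - [0,110,229]
    - [0,110,229]
  twist:
    - [-8,0,0]
    - [-16,0,0]
    - [-24,0,0]
    - [-32,0,0]
    - [-40,0,0]
    - [-48,0,0]
    - [-56,0,0]
    - [-64,0,0]
    - [-72,0,0]
    - [-78,0,0]
    - [-78,0,0]
  grip: [50,50,50,50,50,50,50,50,50,50,50]

```text
clock: 9.35
ee_pos: [0.576, 0.2543, 0.3511]
tool_rot: [[0.995, 0.003, -0.097], [0.097, -0.0, 0.995], [0.003, -1.0, -0.001]]
ft_force: [0.4, 0.7, -1.5]
opening: 0.0565
```

Run:
```python
from h import *
np.set_printoptions(precision=4,suppress=True)
o=observe();print(o["clock"],o["joint_positions"],o["ee_pos"],o["tool_rot"],o["ft_force"],o["ft_torque"],o["opening"],sep="\n")
q,_,_=pts("scene");w,_,_=pts("wrist");t,_,_=pts("top")
cv2.imwrite("pics/top6.png",t)
a=cv2.resize(q[130:280,270:430],(400,375));b=cv2.resize(w,(400,300))
cv2.imwrite("pics/s6.png",np.hstack([a,np.vstack([b,np.zeros((75,400,3),np.uint8)])]))
```

```text
9.35
[ 0.2943  0.5757  1.2942 -0.0012  1.2692  0.1977]
[0.576  0.2543 0.3511]
[[ 0.9953  0.0028 -0.0969]
 [ 0.0969 -0.0004  0.9953]
 [ 0.0027 -1.     -0.0007]]
[ 0.4258  0.672  -1.4697]
[ 0.0064 -0.0994  0.0227]
0.05653410433266454
```

View pics/s6.png

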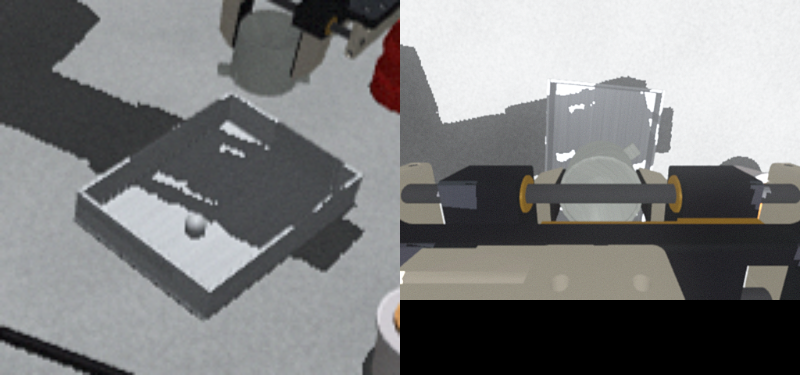

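The ball lies in the tray (crop 195,225), the cap is empty and its ear is unmoved in the grip. I carry the cap back.

apply_moves:
  travel:
    - [-4,-10,-15]
    - [-11,-10,-45]
    - [-22,-10,-93]
    - [-33,-10,-141]
    - [-45,-10,-189]
    - [-56,-10,-237]
    - [-67,-10,-285]
    - [-79,-10,-333]
    - [-90,-10,-381]
    - [-101,-10,-428]
    - [-111,-10,-470]
    - [-120,-10,-508]
  twist:
    - [0,0,0]
    - [0,0,0]
    - [0,0,0]
    - [0,0,0]
    - [0,0,0]
    - [0,0,0]
    - [0,0,0]
    - [0,0,0]
    - [0,0,0]
    - [0,0,0]
    - [0,0,0]
    - [0,0,0]
  grip: [50,50,50,50,50,50,50,50,50,50,50,50]

```text
clock: 10.7
ee_pos: [0.5023, -0.2696, 0.3605]
tool_rot: [[0.996, 0.001, -0.089], [0.089, 0.0, 0.996], [0.001, -1.0, -0.0]]
ft_force: [0.8, 0.7, -1.2]
opening: 0.0562
```

apply_moves:
  travel:
    - [-5,0,-20]
    - [-8,0,-32]
    - [-8,0,-35]
    - [-8,0,-35]
    - [-8,0,-35]
    - [-8,0,-35]
  twist:
    - [0,0,0]
    - [0,0,0]
    - [0,0,0]
    - [0,0,0]
    - [0,0,0]
    - [0,0,0]
  grip: [50,50,50,50,50,50]

```text
clock: 11.3
ee_pos: [0.5003, -0.3001, 0.3598]
tool_rot: [[0.996, 0.0, -0.094], [0.094, 0.0, 0.996], [0.0, -1.0, 0.0]]
ft_force: [-0.6, -1.2, -0.7]
opening: 0.0562
```

Run:
```python
from h import *
np.set_printoptions(precision=4,suppress=True)
o=observe();print(o["clock"],o["joint_positions"],o["ee_pos"],o["tool_rot"],o["ft_force"],o["ft_torque"],o["opening"],sep="\n")
q,_,W=pts("scene");w,_,Ww=pts("wrist")
# cap points in tool frame (wrist view)
R,e=o["tool_rot"],o["ee_pos"]
for n,X in(("wrist",Ww),("scene",W)):
    T=(X-e)@R*1e3
    m=(np.abs(T[...,0])<27)&(np.abs(T[...,2])<40)&(T[...,1]>140)&(T[...,1]<205)
    C=T[m]; print(n,m.sum(),np.histogram(C[:,1],np.arange(140,210,5)) if m.sum() else "")
    S=C[(C[:,1]>160)&(C[:,1]<190)]; S=S[np.abs(S[:,0])<20]
    if len(S)>20:
        # fit cylinder axis: z = z0 + k*(y-175) - sqrt(29^2-(x-x0)^2)*side
        from scipy.optimize import least_squares
        f=lambda p:np.hypot(S[:,0]-p[0]-p[3]*(S[:,1]-175),S[:,2]-p[1]-p[2]*(S[:,1]-175))-29
        r=least_squares(f,[0,0,0,0],loss="soft_l1");print(" x0,z0,slopes",r.x,"rms",np.sqrt((r.fun**2).mean()),len(S))
a=cv2.resize(q[200:350,60:260],(400,300));b=cv2.resize(w,(400,300))
cv2.imwrite("pics/s7.png",np.hstack([a,b]))
```

```text
11.3
[-0.6718  0.4854  1.4263  0.0002  1.23   -0.7661]
[ 0.5003 -0.3001  0.3598]
[[ 0.9956  0.     -0.0941]
 [ 0.0941  0.0002  0.9956]
 [ 0.0001 -1.      0.0002]]
[-0.6259 -1.1842 -0.7065]
[-0.0428 -0.0789  0.0175]
0.05617051546472668
wrist 6388 (array([   0,  943, 2657, 1678,  181,  158,  139,  127,  116,  102,  208,
         79,    0]), array([140, 145, 150, 155, 160, 165, 170, 175, 180, 185, 190, 195, 200,
       205]))
 x0,z0,slopes [ 0.8081 -0.4269  0.0055  0.0054] rms 3.157206078679215 726
scene 414 (array([ 0, 39, 64, 35, 33, 34, 36, 34, 36, 27, 39, 33,  4]), array([140, 145, 150, 155, 160, 165, 170, 175, 180, 185, 190, 195, 200,
       205]))
 x0,z0,slopes [-0.2719 -0.117  -0.0021  0.004 ] rms 0.5703455574109122 134
```

View pics/s7.png

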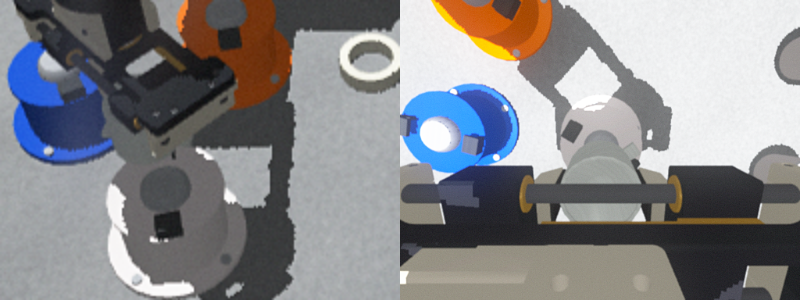

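The cap is centred in the grip to 0.3 mm and upright (0.2°). Empty load is 0.7–1.2 N. I nudge it and lower it.

apply_moves:
  travel:
    - [1,15,1.5]
    - [1,40,1.5]
    - [1,60,1.5]
    - [1,70,1.5]
    - [1,75,1.5]
    - [1,79,1.5]
    - [1,80.5,1.5]
    - [1,80.5,1.5]
  twist:
    - [0,0,0]
    - [0,0,0]
    - [0,0,0]
    - [0,0,0]
    - [0,0,0]
    - [0,0,0]
    - [0,0,0]
    - [0,0,0]
  grip: [50,50,50,50,50,50,50,50]

```text
clock: 12.2
ee_pos: [0.501, -0.2998, 0.2797]
tool_rot: [[0.996, 0.001, -0.093], [0.093, -0.001, 0.996], [0.001, -1.0, -0.001]]
ft_force: [-0.1, 0.7, -1.4]
opening: 0.0563
```

Run:
```python
from h import *
np.set_printoptions(precision=4,suppress=True)
for i in range(3):
    snapshot("scene"); o=observe(); print(o["clock"],o["ee_pos"],o["ft_force"],o["ft_torque"])
```

```text
12.25 [ 0.501  -0.2998  0.2798] [ 0.4496 -0.2186 -0.8499] [-0.0369 -0.1566 -0.0013]
12.3 [ 0.501  -0.2998  0.2798] [ 0.1456  0.0489 -1.0868] [-0.0051 -0.0869 -0.0102]
12.35 [ 0.501  -0.2998  0.2798] [ 0.3316  0.0561 -1.0069] [-0.0123 -0.1351 -0.0261]
```

apply_moves:
  travel:
    - [0,1,1.2]
    - [0,1.6,1.2]
    - [0,1.6,1.2]
  twist:
    - [0,0,0]
    - [0,0,0]
    - [0,0,0]
  grip: [50,50,50]

```text
clock: 12.65
ee_pos: [0.5008, -0.2984, 0.2782]
tool_rot: [[0.996, 0.001, -0.093], [0.093, -0.0, 0.996], [0.0, -1.0, -0.0]]
ft_force: [-1.8, 1.1, 4.3]
opening: 0.0564
```

Run:
```python
from h import *
np.set_printoptions(precision=4,suppress=True)
o=observe(); print(o["clock"],o["ee_pos"],o["ft_force"],o["ft_torque"])
```

```text
12.65 [ 0.5008 -0.2984  0.2782] [-1.8374  1.0954  4.2885] [ 0.3159  0.1314 -0.0587]
```

The cap is on the deck at its original height with light contact. I screw it clockwise.

apply_moves:
  travel:
    - [0,0,0]
    - [0,0,0]
    - [0,0,0]
    - [0,0,0]
    - [0,0,0]
    - [0,0,0]
    - [0,0,0]
    - [0,0,0]
    - [0,0,0]
    - [0,0,0]
  twist:
    - [0,5,0]
    - [0,12,0]
    - [0,20,0]
    - [0,28,0]
    - [0,36,0]
    - [0,44,0]
    - [0,52,0]
    - [0,60,0]
    - [0,66,0]
    - [0,67,0]
  grip: [50,50,50,50,50,50,50,50,50,50]

```text
clock: 13.65
ee_pos: [0.5008, -0.2988, 0.2782]
tool_rot: [[0.473, 0.001, 0.881], [-0.881, -0.001, 0.473], [0.002, -1.0, 0.0]]
ft_force: [-0.9, -2.2, 4.5]
opening: 0.0566
```

Run:
```python
from h import *
np.set_printoptions(precision=4,suppress=True)
o=observe(); print(o["clock"],o["ee_pos"],o["ft_force"],o["ft_torque"],np.degrees(np.arctan2(*o["tool_rot"][1::-1,0])))
```

```text
13.65 [ 0.5008 -0.2988  0.2782] [-0.8601 -2.1851  4.5383] [-0.0301  0.2137  0.0857] -61.76923593290775
```

apply_moves:
  travel:
    - [0,0,0]
    - [0,0,0]
    - [0,0,0]
    - [0,0,0]
  twist:
    - [0,2,0]
    - [0,4,0]
    - [0,5,0]
    - [0,5,0]
  grip: [50,50,50,50]

```text
clock: 14.05
ee_pos: [0.5011, -0.2983, 0.2782]
tool_rot: [[0.397, 0.002, 0.918], [-0.918, -0.0, 0.397], [0.001, -1.0, 0.001]]
ft_force: [1.1, 0.6, 6.1]
opening: 0.0567
```

Run:
```python
from h import *
np.set_printoptions(precision=4,suppress=True)
o=observe(); print(o["clock"],o["ee_pos"],o["ft_force"],o["ft_torque"],np.degrees(np.arctan2(*o["tool_rot"][1::-1,0])))
```

```text
14.05 [ 0.5011 -0.2983  0.2782] [1.065  0.5739 6.1136] [ 0.3182 -0.0365  0.036 ] -66.58785705965694
```

Now 2 past the start angle with no stop yet. I continue in small steps and watch the torque.

apply_moves:
  travel:
    - [0,0,0]
    - [0,0,0]
    - [0,0,0]
    - [0,0,0]
  twist:
    - [0,2,0]
    - [0,3,0]
    - [0,4,0]
    - [0,4,0]
  grip: [50,50,50,50]

```text
clock: 14.45
ee_pos: [0.5009, -0.2981, 0.2782]
tool_rot: [[0.336, -0.0, 0.942], [-0.942, -0.001, 0.336], [0.001, -1.0, -0.0]]
ft_force: [-0.5, 1.2, 7.1]
opening: 0.0565
```

```bash
cat > r.py <<'E'
from h import *
np.set_printoptions(precision=4,suppress=True)
o=observe(); print(o["clock"],o["ee_pos"],o["ft_force"],o["ft_torque"],np.degrees(np.arctan2(*o["tool_rot"][1::-1,0])))
E
python3 r.py
```

```text
14.45 [ 0.5009 -0.2981  0.2782] [-0.4867  1.1792  7.1258] [0.2239 0.2404 1.3906] -70.38657938093141
```

apply_moves:
  travel:
    - [0,0,0]
    - [0,0,0]
    - [0,0,0]
    - [0,0,0]
  twist:
    - [0,1,0]
    - [0,2,0]
    - [0,3,0]
    - [0,3,0]
  grip: [50,50,50,50]

```text
clock: 14.85
ee_pos: [0.5008, -0.2981, 0.2782]
tool_rot: [[0.286, -0.0, 0.958], [-0.958, -0.001, 0.286], [0.001, -1.0, -0.001]]
ft_force: [-0.8, 1.3, 6.9]
opening: 0.0572
```

```bash
python3 r.py
```

```text
14.85 [ 0.5008 -0.2981  0.2782] [-0.7802  1.2918  6.887 ] [0.2495 0.2864 1.3868] -73.38766690749321
```

The torque saturates at 1.39 N m with the pads slipping, so the cap is hard against the stops. I release and lift clear.

apply_moves:
  travel:
    - [0,0,0]
    - [0,0,0]
    - [0,0,0]
    - [0,0,0]
    - [0,-15,0]
    - [0,-50,0]
    - [0,-95,0]
    - [-40,-130,0]
    - [-80,-150,-30]
    - [-120,-150,-70]
    - [-150,-150,-110]
    - [-150,-150,-110]
  twist:
    - [0,0,0]
    - [0,0,0]
    - [0,0,0]
    - [0,0,0]
    - [0,0,0]
    - [0,0,0]
    - [0,0,0]
    - [0,0,0]
    - [0,0,0]
    - [0,0,0]
    - [0,0,0]
    - [0,0,0]
  grip: [91.8,91.8,91.8,91.8,91.8,91.8,91.8,91.8,91.8,91.8,91.8,91.8]

```text
clock: 16.05
ee_pos: [0.3496, -0.1831, 0.4275]
tool_rot: [[0.281, -0.002, 0.96], [-0.96, 0.001, 0.281], [-0.001, -1.0, -0.001]]
ft_force: [0.5, -0.6, 0.5]
opening: 0.0916
```

Run:
```python
from h import *
np.set_printoptions(precision=4,suppress=True)
q,_,W=pts("scene");t,_,T=pts("top");o=observe();print(o["clock"],o["ee_pos"],o["opening"])
for n,X in(("scene",W),("top",T)):
    c=X.reshape(-1,3);r=np.hypot(c[:,0]-.501,c[:,1]+.298)
    R=c[(r<.045)&(c[:,2]>.124)&(c[:,2]<.15)]
    if len(R)>20: print(n,"rim",len(R),np.median(R[:,2]),R[:,2].max(),cv2.minEnclosingCircle(cv2.convexHull(R[:,:2].astype(np.float32))))
    I=c[(np.abs(c[:,0]-.577)<.074)&(np.abs(c[:,1]-.225)<.104)&(c[:,2]>.014)&(c[:,2]<.03)]
    print(n,"ball",len(I),np.median(I,0))
z=lambda p,u0,u1,v0,v1:cv2.resize(p[v0:v1,u0:u1],(390,390),interpolation=2)
cv2.imwrite("pics/s8.png",np.hstack([z(t,345,420,130,205),z(q,100,190,260,350)]))
cv2.imwrite("pics/top8.png",t)
```

```text
16.15 [ 0.352  -0.1848  0.4282] 0.09171442146998283
scene rim 384 0.12664329130477903 0.1312000714213445 ((0.5021347999572754, -0.29963746666908264), 0.03074764832854271)
scene ball 70 [0.5831 0.1875 0.0191]
top rim 395 0.12778560317400794 0.134682147355037 ((0.5018148422241211, -0.29885801672935486), 0.029099836945533752)
top ball 51 [0.5814 0.1859 0.0205]
```

View pics/s8.png

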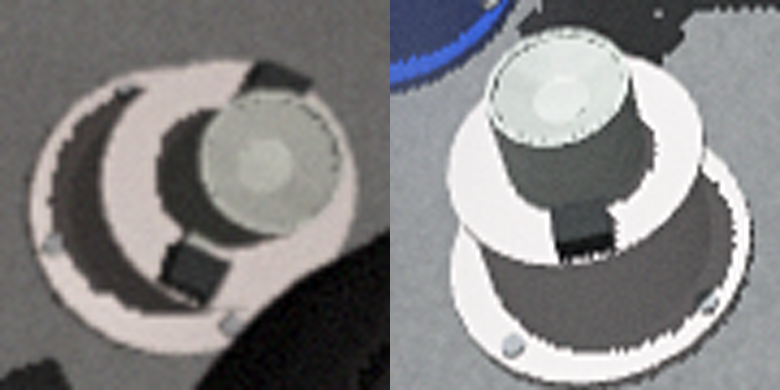

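View pics/top8.png

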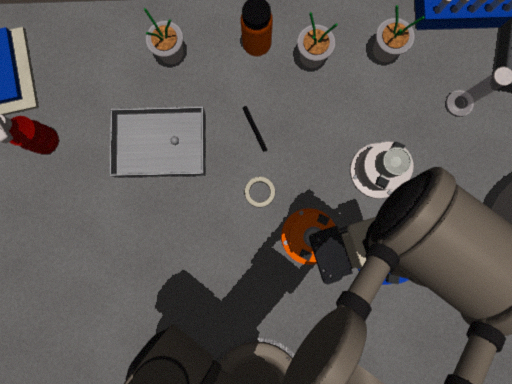

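The crop shows the empty cap upright on the deck with its ears hidden under the claws. The top view shows the ball at (175,141) in the unmoved tray and the arm clear of everything.

```bash
python3 -c "from cell import *; print(hand_in())"
```

```text
the job is handed in; nothing more can be done
None
```

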